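# Free a filter carrier by compressing its spring bar with a forked tool

## Robot

A 6-joint arm with a two-finger parallel gripper is mounted at the origin on the work surface. World frame = base frame: x ahead of the robot, y to its left, z up, the work surface at z = 0. Lengths are in m, angles in rad, forces in N, time in s.
With the tool pointing down it reaches from about 0.35 to 0.775 m from the base axis. Payload 7.3 kg.
Tool frame: the origin (TCP) lies on the centre line of the jaws, within the pads' length; the fingertips stand 14 mm ahead of it and the grasp point (between the pads) lies 5 mm behind it; z points along the fingers, y is the direction in which the jaws open and shut (so a half turn about z gives the same grasp; the last joint's range is limited). The gripper opens to 92 mm and grips with 3 to 60 N. Pads are 19 mm wide; open, the fingers measure 130 mm over their backs; the gripper's body (75 mm by 190 mm) begins 47 mm behind the grasp point.
Start: joints at [-1.441, 0.342, 1.524, -0, 1.275, -0.146], TCP at [0.143, -0.505, 0.241] pointing down, gripper open.
Joint ranges: [-2.53, 2.53], [-0.77, 2.02], [0.04, 2.7], [-1, 4.14], [0.28, 2.66], [-3.11, 3.11]. Speed limits (rad/s): [2.57, 2.57, 3.14, 3.14, 3.14, 3.14].

## Interface

Orientations are given as [roll, pitch, yaw] about the fixed x, y, z axes, in that order (R = Rz(yaw) Ry(pitch) Rx(roll)).
In Python, from cell import telemetry, cams, robot gives the robot as it stands.
- The arm moves only by the tool servo_tool, never from a script. Its argument "targets" is text: rows parted by semicolons, each of 4 numbers parted by spaces: the shift along the tool's x, y, z in mm, then the turn about the tool's z in rad. In form: x y z yaw; .... A call has 1 to 20 rows; each row shifts and turns the pose as measured when the row begins, along the tool's axes as they then stand; what a row does not reach is not made up. A row lasts 1/8 s, in which the tool goes at most 62.5 mm and 10.7 degrees, less where a joint would pass 70% of its speed; a pose out of reach is approached as far as the arm can. A call with a gripper value outside its range is refused whole. "hand" is the opening, from 0 (shut) to 1 (fully open), set as the call begins (left out, the last holds). The fingers move at their own pace and stop on an object; "squeeze" is the grip in N (left out, the last holds). Time passes only in rows, so rows that do not move let the fingers close. It gives the time, the measured TCP pose, the force and the opening at its end, in the units of the state.
- telemetry.observe(): the state, without advancing time (a new reading comes with each control period).
- cams.read_camera(name): name is "scene" or "top" or "wrist"; returns a dict with "color" (400x640x3 uint8, red, green, blue), "K" (3x3 intrinsics, pixels), "R" (3x3) and "t" (3): a world point X has camera coordinates R X + t. Camera axes: x right, y down, z forward; pixel columns grow to the right and rows downward; lengths in m; the calibration is good to about 2 mm. A picture is of the moment at which its call begins. There is no depth.
- robot.hand_in(): hands the job in, once; it reports no verdict.
Trained networks look in a picture, given as the dict that the camera call returned (one of the last four; its "shot" number tells which), for a name from the list of things; names that differ only in an ending like _2 or _b are one class to them, and where a whole thing is asked for, a point or a joint stands for the part that bears it (a point fixed in the world has none). Each returns a list of dicts, best first, with "score" (0 to 1); they miss things now and then, are a little off and sometimes report something else, mostly with a low value. They report only what shows in the picture. A call takes as long as a camera call. They do not tell look-alikes from the thing itself.
- cams.cut_out(picture, query): "region" (400x640 bool, what is visible of it) and "extent" ([centre column, centre row, width, height] in pixels, round what is visible of it).
The state is a dict: "time": time; "qpos": joint angles; "qvel": joint speeds; "joint_efforts": joint torques, N m; "tool_pos": TCP position; "tool_rot": TCP orientation; "contact_force": force on the tool from outside, world axes, zero at the start; "torque": the same for the moment, N m; "opening": finger opening in m.
Only numpy, scipy, OpenCV 4.12 (cv2) and the standard library are available. Lean on these libraries where they do the work, as an engineer would, in place of code of your own. Each camera call takes 0.05 s, during which the arm holds its last target.

## Task

Take the forked tool from the rack, straddle the mount's spring bar with it in the open window beside the collar, and gently push the collar sideways against its spring until the filter carrier pops up free; use the tool only, do not touch the mount or the carrier with the gripper, and never press hard enough to strain the mount (13 N at most). Then hang the forked tool back in its rack, leaving the raised carrier in the mount and everything else where it is.

Things in the scene. Friction and masses are not known exactly. Their poses are not given: they have to be found in the camera images.
- mount: Filter mount bolted to the table. Origin: centre of its underside, z up. Foot 80 (x) x 12 mm high, y -56 to +82. Along its y: carrier well, with inner cheek (y -20 to -10 mm, 50 mm wide, top z 56); open window with the spring bar and its collar; spring housing (y +35 to +57, 36 mm wide, top z 58). Delicate: over 13 N from the tool, in any direction, damages it.
- mount_well (a point): Centre of the mouth of the carrier's well (mount frame 0, -29, 56 mm). The carrier sits in it on two sprung ejector pins.
- mount_window (a point): On the bar's axis, 4.5 mm from the inner cheek (mount frame 0, -5.5, 42 mm), fixed: where a 4 mm blade goes in from above. The bar is a 6 mm rod along the mount's y. On it sits a collar 16 mm across, 4 mm thick; where it is clamped differs each time: its near face is at y -1 to +19, so the window is 9 to 29 mm wide. Find it by feel.
- housing (a point): Where the spring bar enters its spring housing (mount frame 0, 35, 42 mm), fixed. The collar is pushed towards it, the mount's +y: 4.5 N to start, 0.6 N more per mm, plus up to 4 N of rubbing. The carrier lets go after 5.5 to 8 mm of bar travel and jumps up by itself; hard stop at 8.5 mm. Let off, the bar springs back.
- carrier: Loose steel filter carrier, dark head 56 (x) x 22 (y) x 8 mm with a small amber window. Origin: centre of the underside of its tang, 32 mm below its top. Locked by the bar's end in its side, it stands 34 mm above the mount's underside (top at 66); let go, it rises 13 mm by its ejector (top at 79) and stays up while the bar springs back beneath it.
- fork: Forked tool hanging in the rack. Origin: centre of its 40 x 26 x 5 mm steel guard's underside. Above: black flat-sided handle 20 (x) x 16 (y) mm, z 5 to 75. Below: steel blade 24 (x) x 4 (y) mm, 48 mm long; its lower 22 mm is a fork, two 7 mm tines with a 10 mm open slot. 90 g. Pushed at the tines it tilts in the gripper, less when held by its y faces.
- fork_tip (a point): Middle of the fork's lower end, between the tine ends, 48 mm below the fork's origin.
- rack: Grey tool rack fixed to the table, 140 (x) x 64 (y) mm, top face 60 mm high. Two wells 70 mm apart along its x; one holds the forked tool, the other a plain tool.
- well_a (a point): Centre of the mouth of the well at the rack's -x end, in its top face, 60 mm high: a slot 31 (x) x 13 (y) mm. A tool hangs in it with its blade through the slot and its guard flat on the top face, so that its origin lies at this point.
- well_b (a point): The same for the well at the +x end.
- spatula: Plain flat-bladed tool with a waisted round black handle, in the other well; not needed, leave it in place. Origin at its guard's underside; it is 70 mm tall above that.
- vial: Bystander, leave alone: small amber screw-cap jar, 28 mm across, 50 mm high; origin at the centre of its underside.
- post: Bystander, leave alone: upright steel post, 25 mm across, 75 mm high; origin at the centre of its underside.
- collar_ring: Bystander, leave alone: dark steel ring, 42 mm across, 14 mm high; origin at the centre of its underside.
- clamp_block: Bystander, leave alone: aluminium block 50 x 32 x 22 mm; origin at the centre of its underside.
- weight: Bystander, leave alone: brass knobbed weight, 40 mm across, 44 mm high; origin at the centre of its underside.
- driver: Bystander, leave alone: screwdriver lying flat, 150 mm long.
Things that resemble listed ones, but are neither listed nor needed, are in the scene too. Leave any green look-alike of the mount alone.

How it is judged:
By the outcome, as a careful person would: the job done as asked, in the order asked, and still so for the second after the job is handed in, with the robot touching nothing.
It also fails if it takes over 54 s, if anything falls off the work surface, if the arm or the gripper's body presses on something with over 40 N, if the wrist force passes 120 N, or if a joint passes its speed limit or range.

## Working session

There is one attempt and no reset: what is moved stays moved. The work goes in short steps, Python scripts to look and compute and a tool call to move; the robot and the scene stay as the last step left them, time stands still between calls to the robot, and variables do not carry over. Pictures are saved under pics/ and viewed, and the job is handed in when it is done.

Besides the shell and the picture viewer there is one more tool, called after "Call:" in YAML: its name, and indented under it one key for each argument. servo_tool: Moves the arm, as the interface text tells. Its arguments: {"type":"object","properties":{"targets":{"type":"string"},"hand":{"type":"number"},"squeeze":{"type":"number"}},"required":["targets"]}

```bash
ls; mkdir -p pics
python3 - <<'E'
from cell import telemetry, cams, robot
import cv2
s=telemetry.observe()
print(s)
for n in ["scene","top","wrist"]:
    p=cams.read_camera(n)
    cv2.imwrite(f"pics/{n}0.png",p["color"][:,:,::-1])
    print(n,p["K"].tolist(),p["R"].round(4).tolist(),p["t"].round(4).tolist(),p["shot"])
E
```

```text
pics
{'time': 0.0, 'qpos': array([-1.44097199e+00,  3.42713480e-01,  1.52503027e+00, -1.14739756e-05,
        1.27536244e+00, -1.45995277e-01]), 'qvel': array([ 0.00055661,  0.00014045, -0.00077305, -0.00025981, -0.00165494,
       -0.00138726]), 'joint_efforts': array([-4.32506258e-04, -4.31241131e+01, -2.44222981e+01,  7.19081727e-02,
        5.57168364e-02, -1.50578148e-04]), 'tool_pos': array([ 0.1429468, -0.5047676,  0.2400451]), 'tool_rot': array([-3.14009362e+00, -2.09329561e-04,  2.75822808e-01]), 'contact_force': array([ 0.01729526, -0.73621676, -0.02680215]), 'torque': array([-0.00034556,  0.00773239, -0.02359583]), 'opening': 0.09173514704510047}
scene [[364.8676024103011, 0.0, 316.55383560653746], [0.0, 364.8676024103011, 204.17212013438825], [0.0, 0.0, 1.0]] [[-0.2349, 0.9719, 0.0179], [0.7841, 0.2003, -0.5874], [-0.5745, -0.124, -0.8091]] [0.2025, -0.376, 1.3317] 1
top [[480.67995966919807, 0.0, 311.3476319215313], [0.0, 480.67995966919807, 192.2593176218177], [0.0, 0.0, 1.0]] [[-0.0128, -0.9999, 0.0071], [-0.9989, 0.0124, -0.0451], [0.045, -0.0077, -0.999]] [-0.081, 0.5326, 1.4864] 2
wrist [[343.591986849731, 0.0, 323.4971144693012], [0.0, 343.591986849731, 199.61863405525375], [0.0, 0.0, 1.0]] [[0.2721, -0.9623, -0.002], [-0.9228, -0.2615, 0.283], [-0.2729, -0.0752, -0.9591]] [-0.5228, -0.0366, 0.392] 3
```

View pics/scene0.png

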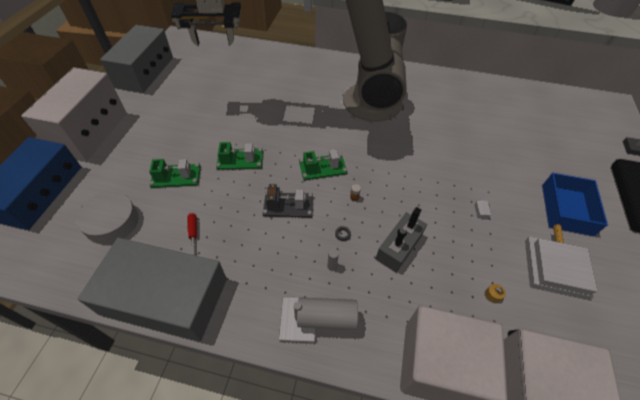

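View pics/top0.png

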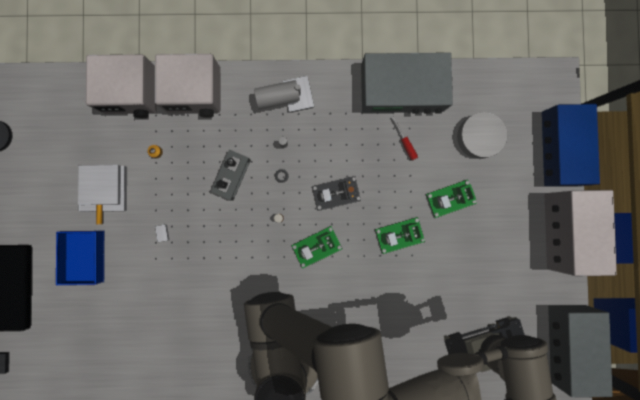

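View pics/wrist0.png

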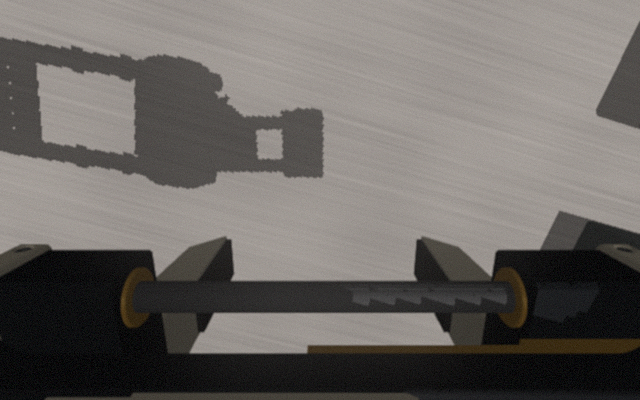

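Run:
```python
import cv2, numpy as np
from cell import cams
t=cv2.imread("pics/top0.png"); s=cv2.imread("pics/scene0.png")
a=cv2.resize(t[140:230,195:375],None,fx=4.4,fy=4.4,interpolation=cv2.INTER_CUBIC)
cv2.imwrite("pics/top0z.png",a)
b=cv2.resize(s[170:280,250:440],None,fx=4.2,fy=4.2,interpolation=cv2.INTER_CUBIC)
cv2.imwrite("pics/scene0z.png",b)
ps={n:cams.read_camera(n) for n in("scene","top")}
for n in ps:
  for q in ["mount","carrier","fork","rack","spatula","vial","post","collar_ring","clamp_block","weight","driver"]:
    print(n,q,[(round(d["score"],2),np.round(d["extent"],1).tolist()) for d in cams.cut_out(ps[n],q)][:4])
```

```text
scene mount [(0.98, [286.1, 201.8, 55.9, 30.7]), (0.9, [171.3, 177.2, 47.7, 31.7]), (0.65, [239.1, 157.2, 49.3, 28.5]), (0.58, [325.5, 166.4, 49.7, 30.4])]
scene carrier [(0.21, [400.4, 241.7, 55.3, 60.9])]
scene fork [(0.55, [414.0, 218.4, 15.3, 25.9])]
scene rack [(0.71, [403.6, 241.2, 56.9, 57.9])]
scene spatula [(0.79, [398.0, 240.9, 20.0, 22.1])]
scene vial [(0.52, [357.8, 192.4, 12.9, 14.7])]
scene post [(0.61, [332.6, 260.9, 8.9, 21.1])]
scene collar_ring [(0.56, [341.5, 236.4, 16.3, 15.9]), (0.38, [289.4, 203.6, 46.9, 29.9])]
scene clamp_block [(0.66, [484.6, 208.9, 14.9, 21.7])]
scene weight [(0.76, [494.1, 296.7, 19.3, 21.2])]
scene driver [(0.71, [273.5, 192.5, 6.0, 16.0])]
top mount [(0.92, [452.8, 198.9, 49.9, 36.3]), (0.88, [318.0, 249.5, 45.7, 40.4]), (0.69, [336.0, 194.3, 50.6, 35.0]), (0.68, [399.8, 235.4, 46.3, 32.1])]
top carrier [(0.44, [350.6, 190.1, 12.7, 19.0])]
top fork []
top rack [(0.64, [231.6, 176.2, 35.0, 52.5])]
top spatula [(0.24, [335.7, 193.9, 43.2, 33.7])]
top vial [(0.39, [277.5, 219.1, 11.0, 5.1])]
top post []
top collar_ring [(0.67, [225.8, 184.5, 16.2, 13.8]), (0.61, [232.3, 175.2, 38.7, 54.9])]
top clamp_block [(0.48, [162.4, 233.2, 14.1, 17.6])]
top weight [(0.61, [154.4, 152.2, 17.2, 14.1]), (0.46, [338.2, 193.4, 51.5, 33.2])]
top driver [(0.73, [411.6, 146.5, 15.9, 19.4])]
```

View pics/top0z.png

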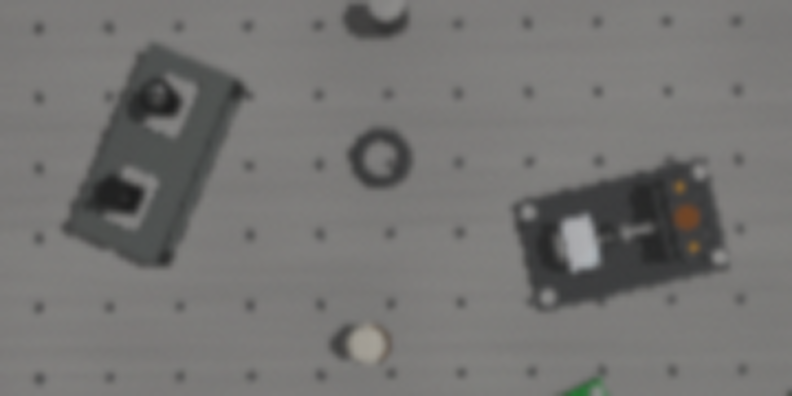

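View pics/scene0z.png

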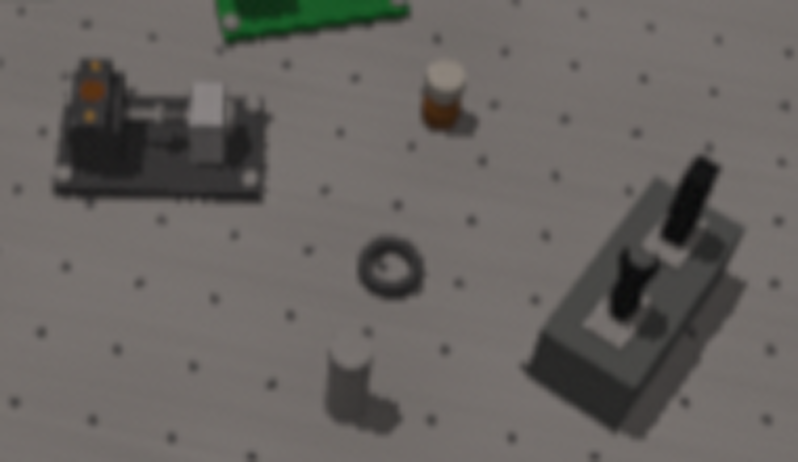

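```bash
cat > h.py <<'E'
import numpy as np, cv2
from scipy.spatial.transform import Rotation as Ro
from cell import telemetry, cams, robot
def ray(p,u,v,z):
    K,R,t=p["K"],p["R"],p["t"]
    c=-R.T@t; d=R.T@np.linalg.solve(K,[u,v,1.]); return c+d*(z-c[2])/d[2]
def proj(p,X):
    X=np.atleast_2d(X); c=X@p["R"].T+p["t"]; q=c@p["K"].T; return q[:,:2]/q[:,2:]
def tri(obs): # [(p,u,v)]
    A=[];b=[]
    for p,u,v in obs:
        c=-p["R"].T@p["t"]; d=p["R"].T@np.linalg.solve(p["K"],[u,v,1.]); d/=np.linalg.norm(d)
        M=np.eye(3)-np.outer(d,d); A.append(M); b.append(M@c)
    A=np.vstack(A); b=np.hstack(b); x=np.linalg.lstsq(A,b,rcond=None)[0]
    return x, np.abs(A@x-b).max()
def pose():
    s=telemetry.observe(); T=np.eye(4); T[:3,:3]=Ro.from_euler("xyz",s["tool_rot"]).as_matrix(); T[:3,3]=s["tool_pos"]; return T
def grab(n,name=None):
    p=cams.read_camera(n)
    if name: cv2.imwrite(f"pics/{name}.png",p["color"][:,:,::-1]); 
    return p
E
python3 - <<'E'
from h import *
p=grab("top"); s=grab("scene"); w=grab("wrist")
T=pose()
C=-w["R"].T@w["t"]; print("cam in tool", T[:3,:3].T@(C-T[:3,3]), "axes in tool\n",(w["R"]@T[:3,:3]).round(3))
cr=lambda x,y:(195+x/4.4,140+y/4.4)
for nm,xy,z in [("rackL",(150,45),.06),("rackbl",(65,228),.06),("rackbr",(168,265),.06),("forkguard",(128,197),.063),("spguard",(165,103),.063),
 ("m1",(527,210),.012),("m2",(700,172),.012),("m3",(722,257),.012),("m4",(547,297),.012),("amber",(687,217),.066),("housing",(580,243),.058)]:
    print(nm, ray(p,*cr(*xy),z).round(4))
E
```

```text
cam in tool [ 0.07566726 -0.00125775 -0.14515144] axes in tool
 [[-0.     1.     0.001]
 [-0.959 -0.    -0.283]
 [-0.283 -0.001  0.959]]
rackL [0.6599 0.16   0.06  ]
rackbl [0.5346 0.2188 0.06  ]
rackbr [0.5083 0.1484 0.06  ]
forkguard [0.5551 0.175  0.063 ]
spguard [0.6194 0.1494 0.063 ]
m1 [ 0.5456 -0.0986  0.012 ]
m2 [ 0.5711 -0.2218  0.012 ]
m3 [ 0.5105 -0.2364  0.012 ]
m4 [ 0.4838 -0.112   0.012 ]
amber [ 0.5365 -0.2071  0.066 ]
housing [ 0.5199 -0.134   0.058 ]
```

Call:
servo_tool:
  targets: "20 -10 0 0; 40 -20 0 0; 43 -22 0 0; 43 -22 0 0; 43 -22 0 0; 43 -22 0 0; 43 -22 0 0; 43 -22 0 0; 43 -22 0 0; 43 -22 0 0; 20 -10 0 0; 0 0 0 0"

```text
time: 3.0
tool_pos: [0.5056, -0.1589, 0.2419]
tool_rot: [-3.141, -0.004, 0.279]
contact_force: [-0.3, -0.5, -0.6]
opening: 0.0919
```

Run:
```python
from h import *
w=grab("wrist","w1")
np.savez("w1.npz",**{k:w[k] for k in("K","R","t")})
print(telemetry.observe()["time"],telemetry.observe()["tool_pos"])
for q in ["mount","carrier"]:
    for d in cams.cut_out(w,q): print(q,d["score"],d["extent"])
```

```text
3.05 [ 0.50499568 -0.15945826  0.24192241]
mount 0.89 [335.8, 153.1, 130.9, 83.2]
mount 0.68 [599.0, 235.4, 78.2, 30.1]
mount 0.67 [245.9, 256.7, 118.5, 47.8]
mount 0.58 [444.1, 302.9, 98.8, 69.9]
carrier 0.23 [341.1, 154.1, 131.8, 79.1]
```

View pics/w1.png

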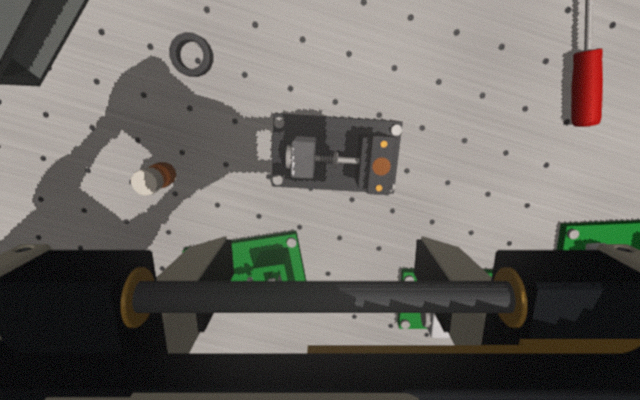

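Run:
```python
import cv2
a=cv2.imread("pics/w1.png")[100:205,260:412]
cv2.imwrite("pics/w1z.png",cv2.resize(a,None,fx=5.2,fy=5.2,interpolation=cv2.INTER_CUBIC))
```

```text
(no output)
```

View pics/w1z.png

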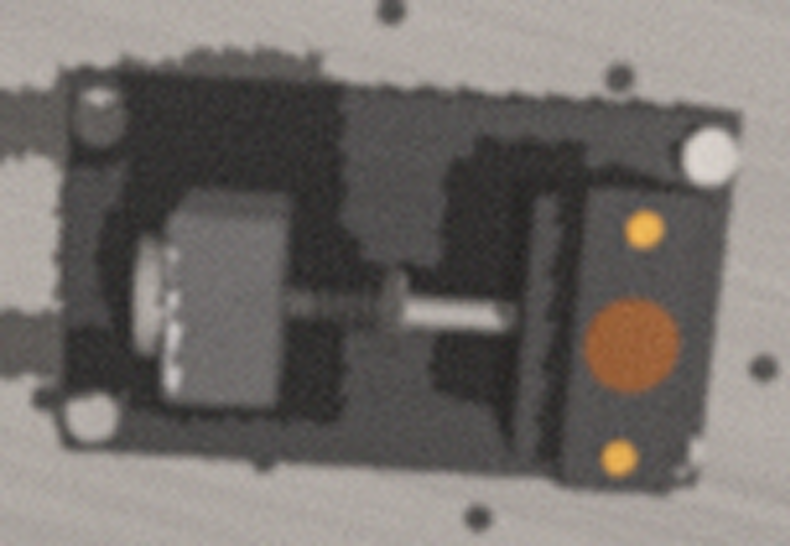

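```bash
cat > fit.py <<'E'
from h import *
from scipy.optimize import least_squares
def fitm(w,obs,x0):
    M=np.array([o[0] for o in obs])/1000.; U=np.array([o[1] for o in obs])
    def W(q): 
        c,s=np.cos(q[2]),np.sin(q[2]); return np.c_[q[0]+c*M[:,0]-s*M[:,1], q[1]+s*M[:,0]+c*M[:,1], M[:,2]]
    wt=np.array([o[2] if len(o)>2 else [1,1] for o in obs])
    f=lambda q:((proj(w,W(q))-U)*wt).ravel()
    r=least_squares(f,x0,loss="soft_l1"); return r.x,(proj(w,W(r.x))-U).round(1)
E
python3 - <<'E'
from fit import *
w=dict(np.load("w1.npz"))
c=lambda x,y:(260+x/5.2-.4,100+y/5.2-.4)
obs=[((40,82,12),c(65,72)),((40,-56,12),c(740,110)),((-40,82,12),c(62,448)),
((0,-29,66),c(632,344)),((28,-29,66),c(660,188),[0,1]),((-28,-29,66),c(612,490),[0,1]),
((0,0,42),c(458,314),[0,1]),((0,35,58),c(283,310),[1,0]),((0,-10,56),c(525,330),[1,0])]
q,r=fitm(w,obs,[.53,-.18,.25]); print(q.round(4),r.tolist())
# collar
f=q
for y in [-10,-1,5,8,10,12,14,19]:
    s,cc=np.sin(q[2]),np.cos(q[2]); X=np.array([q[0]-s*y/1e3,q[1]+cc*y/1e3,.042]); u=proj(w,X)[0]; print(y,((u-[260,100]+.4)*5.2).round(0))
E
```

```text
[ 0.5282 -0.1773  0.2235] [[0.5, -0.2], [0.2, -0.1], [0.1, 0.6], [-0.0, -0.1], [-2.3, -0.0], [0.9, 0.3], [1.1, -0.3], [-0.2, 1.2], [-0.5, -0.4]]
-10 [515. 315.]
-1 [469. 313.]
5 [438. 311.]
8 [423. 310.]
10 [413. 309.]
12 [402. 309.]
14 [392. 308.]
19 [366. 307.]
```

Call:
servo_tool:
  targets: "10 -22 0 0; 20 -46 0 0; 20 -46 0 0; 20 -46 0 0; 20 -46 0 0; 20 -46 0 0; 20 -46 0 0; 8 -18 0 0.1; 0 0 0 0.15; 0 0 0 0.15; 0 0 0 0.15; 0 0 0 0.1; 0 0 0 0"

```text
time: 4.78
tool_pos: [0.5513, 0.1755, 0.2437]
tool_rot: [3.141, -0.003, -0.419]
contact_force: [-0.9, 1.9, 0.6]
opening: 0.0918
```

Run:
```python
from h import *
w=grab("wrist","w2")
np.savez("w2.npz",**{k:w[k] for k in("K","R","t")})
s=telemetry.observe();print(s["time"],s["tool_pos"],s["tool_rot"])
for q in ["fork","rack","spatula"]:
    for d in cams.cut_out(w,q): print(q,d["score"],d["extent"])
```

```text
4.825 [0.55135211 0.17550555 0.24374769] [ 3.14139469 -0.00350585 -0.41811084]
fork 0.89 [325.9, 184.2, 27.7, 55.7]
rack 0.96 [325.2, 138.2, 73.6, 148.8]
rack 0.16 [595.8, 70.1, 81.1, 122.5]
spatula 0.71 [322.7, 103.9, 30.0, 48.8]
```

View pics/w2.png

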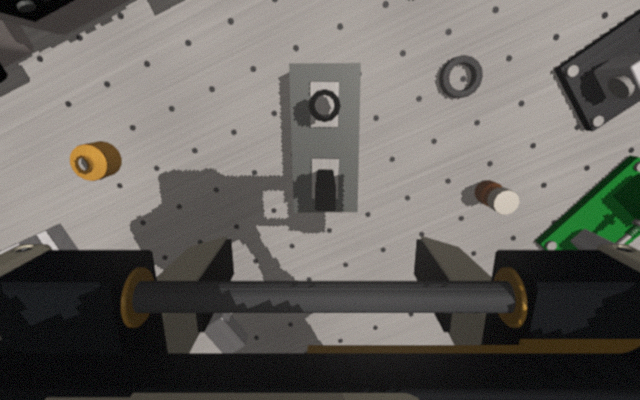

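Run:
```python
import cv2
a=cv2.imread("pics/w2.png")[55:220,270:370]
cv2.imwrite("pics/w2z.png",cv2.resize(a,None,fx=4.8*.75,fy=4.8*.75,interpolation=cv2.INTER_CUBIC))
```

```text
(no output)
```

View pics/w2z.png

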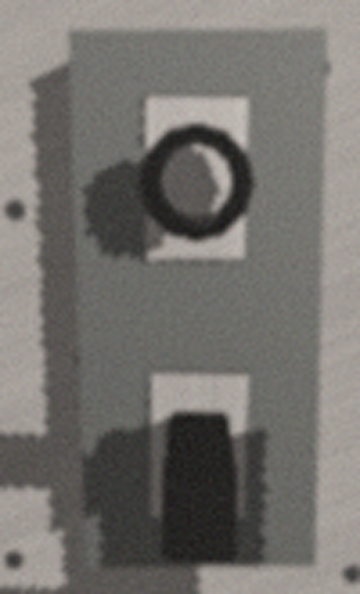

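Run:
```python
from fit import *
w=dict(np.load("w2.npz"))
c=lambda x,y:(270+x/3.6-.4,55+y/3.6-.4)
# frame at fork, x toward spatula
obs=[((105,32,60),c(68,30)),((105,-32,60),c(325,30)),((-35,-32,60),c(315,563)),
((20,13,65),c(150,375)),((20,-13,65),c(248,375)),((90,13,65),c(147,97)),((90,-13,65),c(248,97)),((50,-13,65),c(246,259)),((50,13,65),c(146,259)),
((-10,8,135),c(162,563)),((-10,-8,135),c(237,563)),((0,8,135),c(163,510),[1,0]),((0,-8,135),c(237,510),[1,0])]
q,r=fitm(w,obs,[.555,.175,-.38]); print(q.round(4),r.tolist())
obs2=[o for o in obs if o[0][2]<70]
q,r=fitm(w,obs2,[.555,.175,-.38]); print(q.round(4),r.tolist())
T=pose();print(T[:3,3],telemetry.observe()["tool_rot"])
```

```text
[ 0.5515  0.1746 -0.4131] [[-0.1, 0.5], [0.0, 0.0], [-0.4, 0.7], [-0.3, -0.1], [-0.1, -0.3], [-0.8, -0.8], [0.3, -1.0], [0.6, -0.3], [0.3, -0.1], [0.3, 0.8], [0.0, 0.6], [-0.1, 3.1], [0.1, 3.0]]
[ 0.5513  0.1745 -0.4116] [[-0.1, 0.8], [0.0, 0.2], [-0.2, 0.8], [-0.2, 0.1], [-0.0, -0.2], [-0.8, -0.6], [0.3, -0.8], [0.7, -0.1], [0.3, 0.1]]
[0.55138706 0.17619438 0.24367303] [-3.14159178 -0.00347518 -0.41744453]
```

Call:
servo_tool:
  targets: "0.7 1.4 20 0.004; 0 0 40 0; 0 0 40 0; 0 0 30 0; 0 0 15 0; 0 0 3 0; 0 0 0 0"

```text
time: 5.85
tool_pos: [0.5542, 0.1743, 0.0942]
tool_rot: [-3.138, -0.009, -0.416]
contact_force: [0.8, 0.6, -0.5]
opening: 0.0916
```

Call:
servo_tool:
  targets: "-2.5 0.6 5 0; 0 0 2 0; 0 0 0 0"

```text
time: 6.22
tool_pos: [0.5529, 0.1751, 0.0892]
tool_rot: [-3.136, -0.012, -0.416]
contact_force: [-0.5, 0.1, 0.0]
opening: 0.0918
```

Run:
```python
from h import *
w=grab("wrist","w3")
np.savez("w3.npz",**{k:w[k] for k in("K","R","t")})
s=telemetry.observe();print(s["time"],s["tool_pos"],s["tool_rot"],s["contact_force"])
# expected fork handle top projection
q=[.5515,.1746,-.413]
```

```text
6.275 [0.55290407 0.17513845 0.08919825] [-3.13561317 -0.01231836 -0.41555782] [0.01372626 0.09086006 0.61359949]
```

View pics/w3.png

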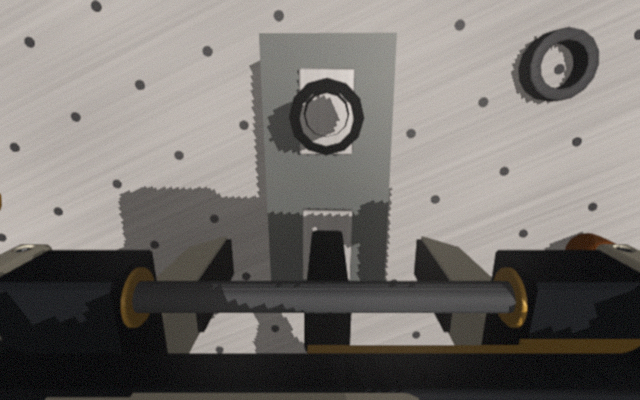

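Call:
servo_tool:
  targets: "0 0 0 0; 0 0 0 0; 0 0 0 0; 0 0 0 0; 0 0 0 0; 0 0 0 0; 0 0 0 0; 0 0 0 0"
  hand: 0
  squeeze: 55

```text
time: 7.28
tool_pos: [0.5531, 0.1751, 0.0895]
tool_rot: [-3.135, -0.013, -0.416]
contact_force: [0.0, -1.1, -0.5]
opening: 0.0165
```

Call:
servo_tool:
  targets: "0 0 -5 0; 0 0 -15 0; 0 0 -30 0; 0 0 -35 0; 0 0 -30 0; 0 0 -10 0; 0 0 0 0"

```text
time: 8.15
tool_pos: [0.5511, 0.1751, 0.2223]
tool_rot: [-3.134, -0.014, -0.416]
contact_force: [-0.0, 0.1, 0.3]
opening: 0.0161
```

Run:
```python
from h import *
w=grab("wrist","w4"); s=grab("scene","s4"); t=grab("top","t4")
for n,p in (("wrist",w),("scene",s),("top",t)):
    d=cams.cut_out(p,"fork"); print(n,[(x["score"],np.round(x["extent"],1)) for x in d])
s=telemetry.observe();print(s["time"],s["tool_pos"],s["tool_rot"],s["contact_force"])
b=cv2.imread("pics/s4.png")[140:290,330:460]; cv2.imwrite("pics/s4z.png",cv2.resize(b,None,fx=4,fy=4,interpolation=cv2.INTER_CUBIC))
```

```text
wrist [(0.84, array([324.6, 272.6,  53.4, 148.3]))]
scene [(0.58, array([191.9, 235.4,   9.1,  40. ])), (0.52, array([426.9, 187.7,  18.4,  36.7]))]
top []
8.45 [0.5505726  0.17496085 0.22042872] [-3.13620432 -0.01146645 -0.41552106] [ 0.78859002  0.49981584 -0.02007403]
```

View pics/s4z.png

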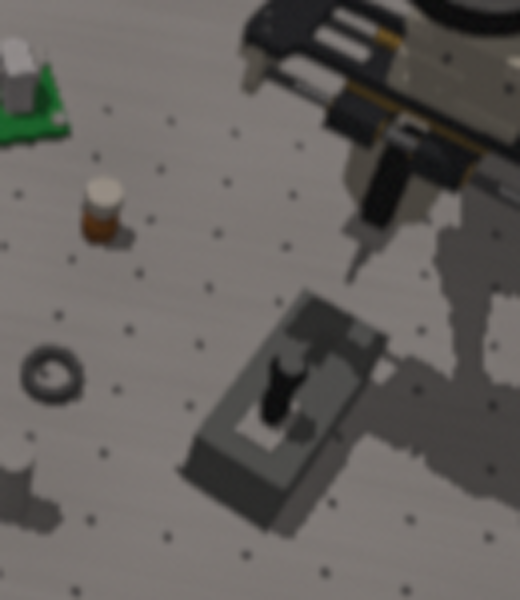

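View pics/w4.png

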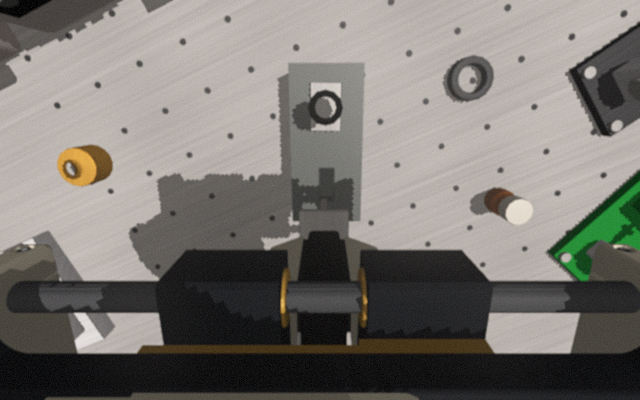

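Run:
```python
from h import *
b=cv2.imread("pics/w4.png")[195:255,265:390]; cv2.imwrite("pics/w4z.png",cv2.resize(b,None,fx=6,fy=6,interpolation=cv2.INTER_CUBIC))
# fixed camera in tool
w=grab("wrist"); T=pose()
Rc=w["R"]@T[:3,:3]; tc=w["R"]@T[:3,3]+w["t"]
np.savez("camtool.npz",R=Rc,t=tc,K=w["K"]); print(Rc.round(4),tc.round(4))
p=dict(R=Rc,t=tc,K=w["K"])
for ox in (-4,-2,0,2):
    for z in (0,5):
        print(ox,z,((proj(p,[[ (20+ox)/1e3,y/1e3,(29.5-z)/1e3] for y in(-13,13)])-[265,195]+.4)*6).round(0).tolist())
```

```text
[[-2.000e-04  1.000e+00 -3.000e-04]
 [-9.590e-01 -3.000e-04 -2.836e-01]
 [-2.836e-01  2.000e-04  9.590e-01]] [0.0005 0.0308 0.1603]
-4 0 [[214.0, 109.0], [505.0, 109.0]]
-4 5 [[210.0, 128.0], [509.0, 128.0]]
-2 0 [[213.0, 88.0], [505.0, 88.0]]
-2 5 [[210.0, 106.0], [510.0, 106.0]]
0 0 [[213.0, 67.0], [506.0, 67.0]]
0 5 [[209.0, 84.0], [510.0, 84.0]]
2 0 [[212.0, 45.0], [506.0, 45.0]]
2 5 [[209.0, 62.0], [510.0, 62.0]]
```

View pics/w4z.png

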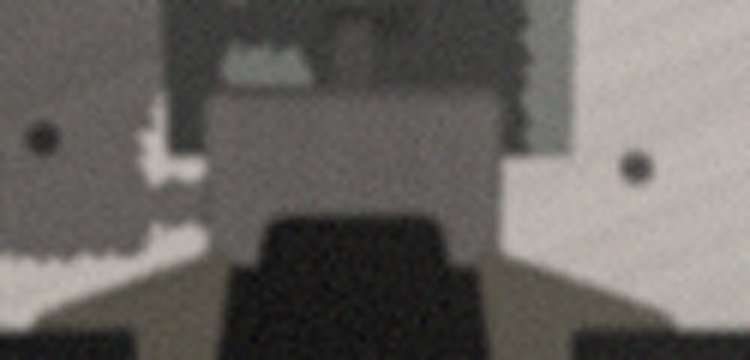

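Call:
servo_tool:
  targets: "5 14 0 0; 10 28 0 0; 14 37 0 0; 14 37 0 0; 14 37 0 0; 14 37 0 0; 14 37 0 0; 14 37 0 0; 12 32 0 0; 8 20 0 0; 4 10 0 -0.07; 0 0 0 -0.13; 0 0 0 -0.13; 0 0 0 -0.13; 0 0 0 -0.12; 0 0 0 -0.06; 0 0 0 0"

```text
time: 10.62
tool_pos: [0.5216, -0.1984, 0.2162]
tool_rot: [3.138, -0.003, 0.237]
contact_force: [0.3, 0.5, -0.4]
opening: 0.0155
```

```bash
cat > goto.py <<'E'
from h import *
import sys
m=np.array([.5282,-.1773,.2235])
def report(yt=0.,ox=-1.8,oy=-.4,p=None):
    s=telemetry.observe(); T=pose()
    o=T@np.array([ox/1e3,oy/1e3,.0295,1]); 
    # fork down axis in tool: vertical when pitch=-.0125 roll -3.135
    R0=Ro.from_euler("xyz",[-3.135,-.0125,-.416]).as_matrix(); dn=R0.T@np.array([0,0,-1.])
    tip=o[:3]+T[:3,:3]@dn*.048
    c,s_=np.cos(m[2]),np.sin(m[2]); Rm=np.array([[c,s_],[-s_,c]])
    loc=Rm@(tip[:2]-m[:2])*1e3
    tw=np.array([m[0]-s_*yt/1e3,m[1]+c*yt/1e3])
    d=tw-tip[:2]; d3=T[:3,:3].T@np.array([d[0],d[1],0])
    print("t",round(s["time"],2),"tip in mount mm",loc.round(2),"tip z",round(tip[2]*1e3,2),"yawerr(turn)",round(s["tool_rot"][2]-m[2],4),"rot",s["tool_rot"].round(4),"F",s["contact_force"].round(2))
    print("move tool x,y to y=%g:"%yt,(d3[:2]*1e3).round(2))
    Fm=Rm@s["contact_force"][:2]; print("F mount frame",Fm.round(2),s["contact_force"][2].round(2), "torque",s["torque"].round(3))
    return tip
if __name__=="__main__": report(float(sys.argv[1]) if len(sys.argv)>1 else 0.)
E
python3 - <<'E'
from goto import *
report(0.)
w=grab("wrist","w5")
np.savez("w5.npz",**{k:w[k] for k in("K","R","t")})
E
```

```text
t 10.62 tip in mount mm [-13.22 -19.3 ] tip z 138.73 yawerr(turn) 0.0139 rot [ 3.1385 -0.0033  0.2374] F [ 0.32  0.45 -0.38]
move tool x,y to y=0: [ 13.49 -19.11]
F mount frame [0.42 0.37] -0.38 torque [ 0.013  0.007 -0.062]
```

View pics/w5.png

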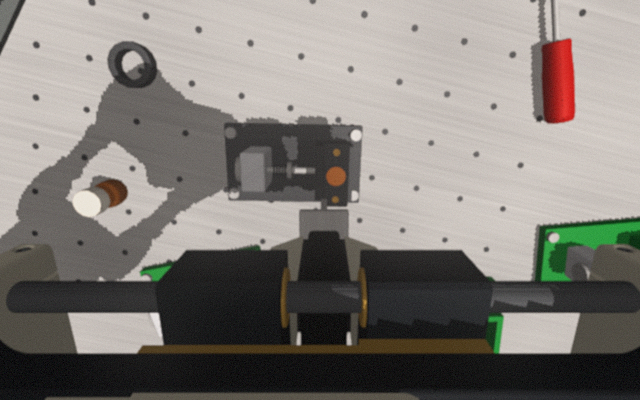

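Run:
```python
import cv2
a=cv2.imread("pics/w5.png")[110:215,215:370]
cv2.imwrite("pics/w5z.png",cv2.resize(a,None,fx=5,fy=5,interpolation=cv2.INTER_CUBIC))
```

```text
(no output)
```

View pics/w5z.png

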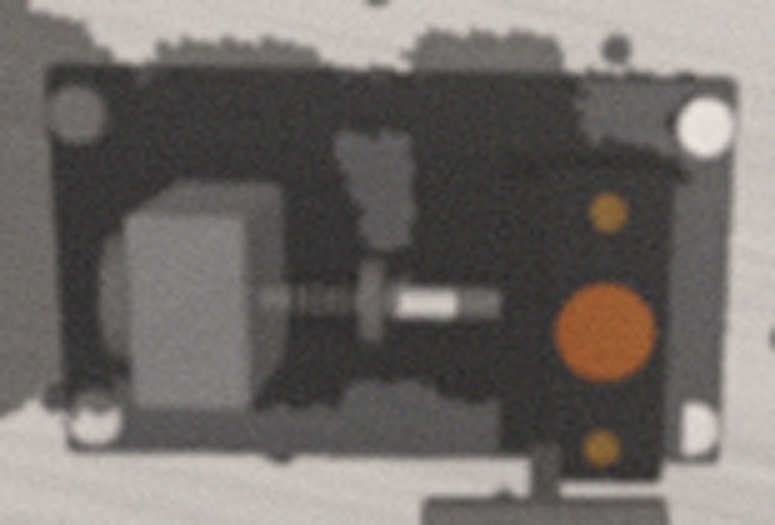

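Run:
```python
from fit import *
w=dict(np.load("w5.npz"))
c=lambda x,y:(215+x/5-.4,110+y/5-.4)
obs=[((40,82,12),c(48,67)),((40,-56,12),c(737,77)),((-40,82,12),c(68,450)),((-40,-56,12),c(718,460)),
((0,-29,66),c(604.5,331)),((-28,-29,66),c(610,478),[0,1]),
((0,0,42),c(430,303),[0,1]),((0,35,58),c(248,310),[1,0])]
q,r=fitm(w,obs,[.53,-.18,.25]); print(q.round(4),r.tolist())
for y in [6,8,10,12,14,16]:
    s,cc=np.sin(q[2]),np.cos(q[2]); X=np.array([q[0]-s*y/1e3,q[1]+cc*y/1e3,.042]); u=proj(w,X)[0]; print(y,((u-[215,110]+.4)*5).round(0))
```

```text
[ 0.5283 -0.1771  0.2201] [[-0.9, -0.3], [-0.0, 0.1], [0.0, 0.3], [0.1, 0.3], [0.3, -0.3], [-1.6, 0.7], [3.6, -0.6], [0.2, 0.8]]
6 [416. 299.]
8 [406. 299.]
10 [395. 299.]
12 [385. 299.]
14 [374. 299.]
16 [363. 298.]
```

```bash
sed -i 's/^m=.*/m=np.array([.52825,-.1772,.222])/' goto.py; python3 goto.py
```

```text
t 10.68 tip in mount mm [-13.23 -19.41] tip z 138.72 yawerr(turn) 0.0148 rot [ 3.1384 -0.0033  0.2368] F [ 0.74  0.07 -1.34]
move tool x,y to y=0: [ 13.51 -19.21]
F mount frame [ 0.74 -0.1 ] -1.34 torque [-0.023 -0.016 -0.009]
```

Call:
servo_tool:
  targets: "7 -10 0 0.015; 7 -9 0 0; 0 0 10 0; 0 0 20 0; 0 0 10 0; 0 0 0 0"

```text
time: 11.42
tool_pos: [0.5316, -0.1745, 0.1736]
tool_rot: [3.139, -0.003, 0.22]
contact_force: [0.4, 0.7, -0.6]
opening: 0.0157
```

```bash
python3 goto.py
```

```text
t 11.43 tip in mount mm [1.63 1.75] tip z 96.14 yawerr(turn) -0.0023 rot [ 3.1389e+00 -2.6000e-03  2.1970e-01] F [ 0.36  0.73 -0.58]
move tool x,y to y=0: [-1.63  1.76]
F mount frame [0.51 0.63] -0.58 torque [ 0.029 -0.008 -0.007]
```

Call:
servo_tool:
  targets: "-2 1.7 4 -0.002; 0 0 4 0; 0 0 0 0"

```text
time: 11.8
tool_pos: [0.5304, -0.1773, 0.1661]
tool_rot: [3.138, -0.004, 0.222]
contact_force: [0.4, -0.5, -1.2]
opening: 0.016
```

Run:
```python
from goto import *
tip=report(0)
w=grab("wrist","w6"); s=grab("scene","s6"); t=grab("top","t6")
print("tip px scene",proj(s,tip),"top",proj(t,tip))
np.savez("s6.npz",**{k:s[k] for k in("K","R","t")})
a=cv2.imread("pics/s6.png")[155:230,250:330]; cv2.imwrite("pics/s6z.png",cv2.resize(a,None,fx=8,fy=8,interpolation=cv2.INTER_CUBIC))
a=cv2.imread("pics/w6.png")[120:300,220:440]; cv2.imwrite("pics/w6z.png",cv2.resize(a,None,fx=3.3,fy=3.3,interpolation=cv2.INTER_CUBIC))
```

```text
t 11.8 tip in mount mm [ 0.01 -0.78] tip z 88.59 yawerr(turn) -0.0004 rot [ 3.1377 -0.004   0.2216] F [ 0.38 -0.46 -1.18]
move tool x,y to y=0: [-0.01 -0.78]
F mount frame [ 0.27 -0.53] -1.18 torque [-0.028 -0.001 -0.032]
tip px scene [[281.89317256 185.76278433]] top [[342.018505   191.77796705]]
```

View pics/s6z.png

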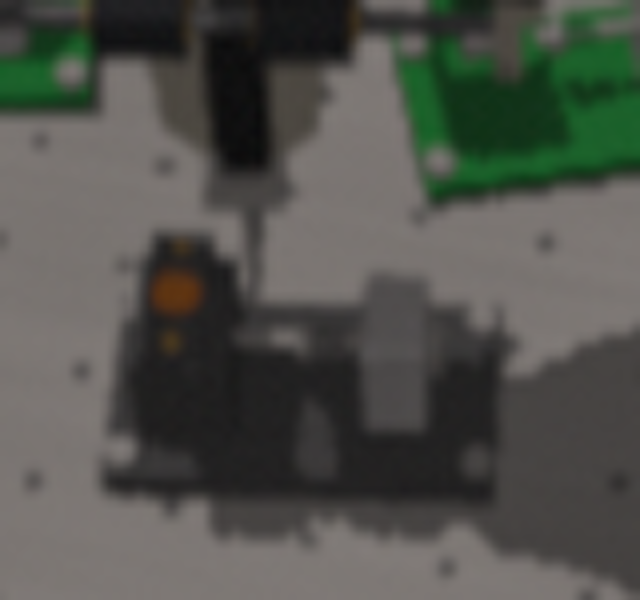

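View pics/w6z.png

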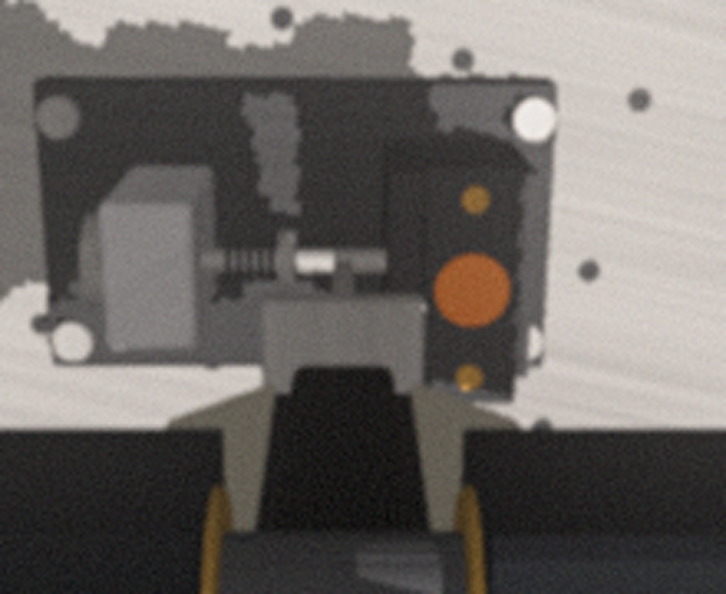

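Run:
```python
from goto import *
s=dict(np.load("s6.npz")); ct=dict(np.load("camtool.npz"))
T=pose()
R0=Ro.from_euler("xyz",[-3.135,-.0125,-.416]).as_matrix(); dn=R0.T@np.array([0,0,-1.])
for zz in (.044,.048):
  for x in (-.012,.012):
    P=np.array([-.0018+x,-.0004,.0295])+dn*zz
    W=T[:3,:3]@P+T[:3,3]
    print(zz,x,"wristcrop",((proj(ct,P)[0]-[220,120]+.4)*3.3).round(0),"scenecrop",((proj(s,W)[0]-[250,155]+.4)*8).round(0))
for X in ([0,0],[0,-29]):
    c,q=np.cos(m[2]),np.sin(m[2]); 
    for z in (.042,.066):
        W=np.array([m[0]+c*X[0]/1e3-q*X[1]/1e3,m[1]+q*X[0]/1e3+c*X[1]/1e3,z]); print(X,z,((proj(s,W)[0]-[250,155]+.4)*8).round(0))
a=cv2.imread("pics/w6.png")[170:250,280:370]; cv2.imwrite("pics/w6zz.png",cv2.resize(a,None,fx=7,fy=7,interpolation=cv2.INTER_CUBIC))
```

```text
0.044 -0.012 wristcrop [345. 378.] scenecrop [260. 214.]
0.044 0.012 wristcrop [345. 267.] scenecrop [255. 270.]
0.048 -0.012 wristcrop [345. 371.] scenecrop [261. 222.]
0.048 0.012 wristcrop [345. 262.] scenecrop [256. 277.]
[0, 0] 0.042 [268. 333.]
[0, 0] 0.066 [265. 291.]
[0, -29] 0.042 [185. 332.]
[0, -29] 0.066 [180. 289.]
```

View pics/w6zz.png

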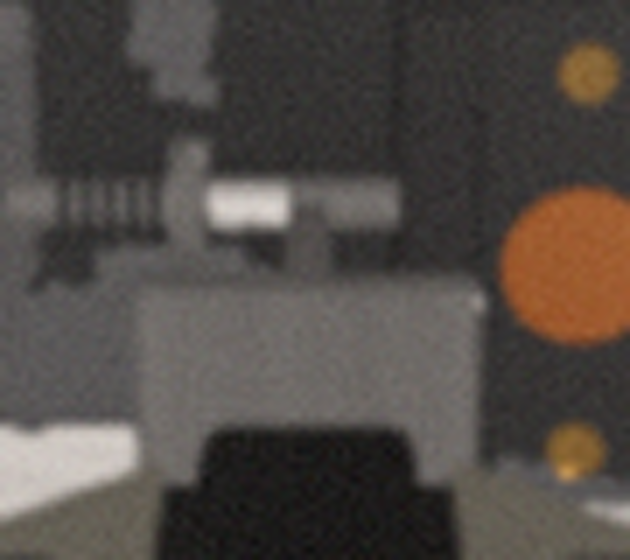

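Call:
servo_tool:
  targets: "-0.3 -0.4 8 0; -0.3 0 8 0; -0.3 0 8 0; -0.3 0 4 0; 0 0 0 0"

```text
time: 12.58
tool_pos: [0.5292, -0.1771, 0.1361]
tool_rot: [3.138, -0.004, 0.222]
contact_force: [-0.7, 0.1, -0.3]
opening: 0.016
```

```bash
python3 goto.py
```

```text
t 12.57 tip in mount mm [-1.16 -0.3 ] tip z 58.56 yawerr(turn) -0.0002 rot [ 3.1378 -0.0038  0.2218] F [-0.73  0.07 -0.3 ]
move tool x,y to y=0: [ 1.16 -0.3 ]
F mount frame [-0.69  0.23] -0.3 torque [ 0.017 -0.044 -0.   ]
```

Call:
servo_tool:
  targets: "0.9 0 3 0; 0 0 3 0; 0 0 0 0"

```text
time: 12.95
tool_pos: [0.5304, -0.177, 0.13]
tool_rot: [3.137, -0.004, 0.222]
contact_force: [-0.6, -0.2, 0.0]
opening: 0.0158
```

Run:
```python
from goto import *
tip=report(0)
w=grab("wrist","w7")
a=cv2.imread("pics/w7.png")[150:270,250:410]; cv2.imwrite("pics/w7z.png",cv2.resize(a,None,fx=5,fy=5,interpolation=cv2.INTER_CUBIC))
c,q=np.cos(m[2]),np.sin(m[2])
for y in (-10,0,10):
    W=np.array([m[0]-q*y/1e3,m[1]+c*y/1e3,.042]); print(y,((proj(w,W)[0]-[250,150]+.4)*5).round(0))
```

```text
t 12.95 tip in mount mm [ 0.14 -0.51] tip z 52.5 yawerr(turn) -0.0002 rot [ 3.1373 -0.0045  0.2218] F [-0.58 -0.22  0.02]
move tool x,y to y=0: [-0.14 -0.51]
F mount frame [-0.61 -0.09] 0.02 torque [ 0.012 -0.015 -0.02 ]
-10 [444. 313.]
0 [375. 313.]
10 [305. 313.]
```

View pics/w7z.png

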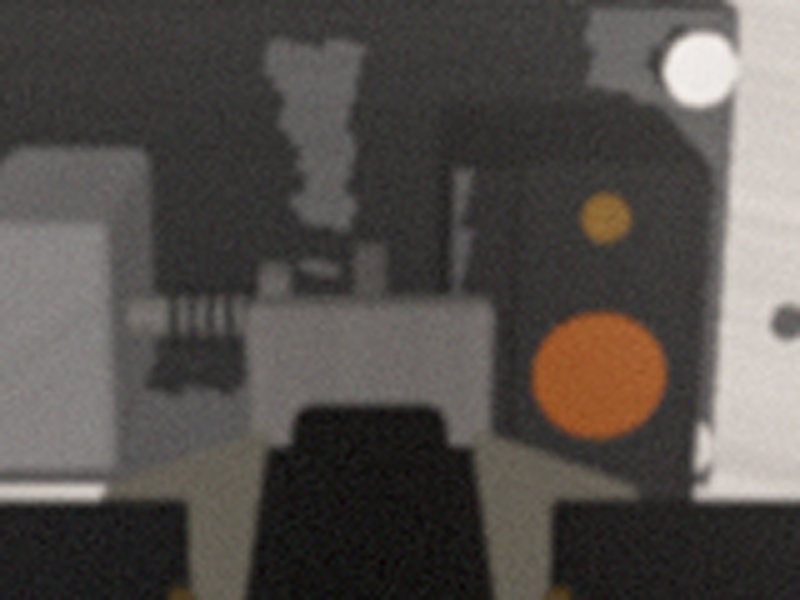

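Call:
servo_tool:
  targets: "-0.5 0 3 0; 0 0 3 0; 0 0 3 0; 0 0 0 0"

```text
time: 13.5
tool_pos: [0.5301, -0.1772, 0.1207]
tool_rot: [3.137, -0.005, 0.222]
contact_force: [-0.3, 0.4, -0.8]
opening: 0.0159
```

```bash
python3 goto.py
```

```text
t 13.5 tip in mount mm [-0.22 -0.67] tip z 43.15 yawerr(turn) -0.0002 rot [ 3.137  -0.0049  0.2218] F [-0.31  0.43 -0.84]
move tool x,y to y=0: [ 0.22 -0.67]
F mount frame [-0.2   0.49] -0.84 torque [-0.024  0.021 -0.063]
```

Call:
servo_tool:
  targets: "0 0 3 0; 0 0 3 0; 0 0 3 0; 0 0 2.5 0; 0 0 0 0"

```text
time: 14.12
tool_pos: [0.5302, -0.1773, 0.1083]
tool_rot: [3.137, -0.005, 0.222]
contact_force: [0.7, 0.1, -1.3]
opening: 0.0159
```

```bash
python3 goto.py
```

```text
t 14.12 tip in mount mm [-0.18 -0.75] tip z 30.76 yawerr(turn) -0.0002 rot [ 3.1371 -0.0048  0.2218] F [ 0.69  0.11 -1.29]
move tool x,y to y=0: [ 0.18 -0.75]
F mount frame [ 0.7  -0.04] -1.29 torque [-0.057 -0.016  0.046]
```

Call:
servo_tool:
  targets: "0 -1.5 0 0; 0 -2 0 0; 0 -2 0 0; 0 -1.5 0 0; 0 0 0 0"

```text
time: 14.75
tool_pos: [0.5287, -0.1698, 0.1086]
tool_rot: [3.137, -0.005, 0.222]
contact_force: [-0.8, -1.2, -0.3]
opening: 0.016
```

```bash
python3 goto.py
```

```text
t 14.75 tip in mount mm [0.07 6.79] tip z 31.08 yawerr(turn) -0.0 rot [ 3.1367 -0.0054  0.222 ] F [-0.75 -1.25 -0.33]
move tool x,y to y=0: [-0.07  6.79]
F mount frame [-1.01 -1.05] -0.33 torque [0.043 0.006 0.018]
```

Call:
servo_tool:
  targets: "-0.2 -0.7 0 0; 0 -0.7 0 0; 0 0 0 0"

```text
time: 15.12
tool_pos: [0.5282, -0.1685, 0.1086]
tool_rot: [3.137, -0.005, 0.222]
contact_force: [-0.3, 0.0, -0.4]
opening: 0.0157
```

```bash
python3 goto.py
```

```text
t 15.12 tip in mount mm [-0.14  8.22] tip z 31.1 yawerr(turn) -0.0 rot [ 3.1367 -0.0054  0.222 ] F [-0.29  0.03 -0.37]
move tool x,y to y=0: [0.14 8.22]
F mount frame [-0.27  0.09] -0.37 torque [-0.023  0.017 -0.085]
```

Call:
servo_tool:
  targets: "0 -0.6 0 0; 0 -0.6 0 0; 0 0 0 0"

```text
time: 15.5
tool_pos: [0.528, -0.1679, 0.1086]
tool_rot: [3.135, -0.006, 0.222]
contact_force: [0.0, -0.2, -0.5]
opening: 0.0158
```

```bash
python3 goto.py
```

```text
t 15.5 tip in mount mm [-0.14  8.71] tip z 31.11 yawerr(turn) -0.0001 rot [ 3.1355 -0.0055  0.2219] F [ 0.05 -0.23 -0.54]
move tool x,y to y=0: [0.14 8.71]
F mount frame [-0.   -0.23] -0.54 torque [-0.101 -0.021  0.012]
```

Call:
servo_tool:
  targets: "0 -0.6 0 0; 0 -0.6 0 0; 0 0 0 0"

```text
time: 15.88
tool_pos: [0.528, -0.1677, 0.1087]
tool_rot: [3.134, -0.006, 0.222]
contact_force: [-0.5, -3.0, -1.6]
opening: 0.0156
```

```bash
python3 goto.py
```

```text
t 15.88 tip in mount mm [-0.12  8.78] tip z 31.15 yawerr(turn) -0.0 rot [ 3.1336 -0.0058  0.222 ] F [-0.49 -2.95 -1.62]
move tool x,y to y=0: [0.12 8.78]
F mount frame [-1.13 -2.77] -1.62 torque [-0.518 -0.027 -0.038]
```

Call:
servo_tool:
  targets: "0 -0.8 0 0; 0 -0.8 0 0; 0 -0.8 0 0"

```text
time: 16.25
tool_pos: [0.5278, -0.167, 0.1087]
tool_rot: [3.13, -0.006, 0.222]
contact_force: [0.6, -5.5, -4.1]
opening: 0.0159
```

```bash
python3 goto.py
```

```text
t 16.25 tip in mount mm [-0.08  9.23] tip z 31.19 yawerr(turn) 0.0004 rot [ 3.1302 -0.0062  0.2224] F [ 0.63 -5.47 -4.13]
move tool x,y to y=0: [0.08 9.23]
F mount frame [-0.59 -5.47] -4.13 torque [-1.349 -0.118 -0.078]
```

Call:
servo_tool:
  targets: "0 -1 0.3 0; 0 -1 0.3 0"

```text
time: 16.5
tool_pos: [0.5278, -0.1667, 0.1086]
tool_rot: [3.127, -0.007, 0.223]
contact_force: [-0.7, -5.6, 0.3]
opening: 0.0159
```

```bash
python3 goto.py
```

```text
t 16.5 tip in mount mm [0.01 9.28] tip z 31.12 yawerr(turn) 0.0009 rot [ 3.1266 -0.0068  0.2229] F [-0.7  -5.58  0.25]
move tool x,y to y=0: [-0.01  9.28]
F mount frame [-1.91 -5.29] 0.25 torque [-1.422  0.134  0.059]
```

Call:
servo_tool:
  targets: "0 -1.5 0.2 0; 0 -1.5 0.2 0"

```text
time: 16.75
tool_pos: [0.5275, -0.1655, 0.1087]
tool_rot: [3.123, -0.007, 0.223]
contact_force: [0.0, -6.8, -1.6]
opening: 0.0158
```

```bash
python3 goto.py
```

```text
t 16.75 tip in mount mm [1.000e-02 1.023e+01] tip z 31.19 yawerr(turn) 0.0013 rot [ 3.123  -0.0073  0.2233] F [ 0.02 -6.83 -1.58]
move tool x,y to y=0: [-0.03 10.23]
F mount frame [-1.49 -6.67] -1.58 torque [-1.533  0.015 -0.002]
```

Call:
servo_tool:
  targets: "0 -1.7 0.2 0; 0 -1.7 0.2 0"

```text
time: 17.0
tool_pos: [0.5272, -0.1642, 0.1087]
tool_rot: [3.119, -0.008, 0.224]
contact_force: [-0.6, -7.0, -2.5]
opening: 0.0159
```

```bash
python3 goto.py
```

```text
t 17.0 tip in mount mm [ 0.02 11.25] tip z 31.19 yawerr(turn) 0.0018 rot [ 3.1188 -0.0079  0.2238] F [-0.6  -7.03 -2.49]
move tool x,y to y=0: [-0.04 11.25]
F mount frame [-2.13 -6.73] -2.49 torque [-1.626 -0.016  0.043]
```

Call:
servo_tool:
  targets: "-0.2 -1.8 0.3 0; -0.1 -1.8 0.3 0"

```text
time: 17.25
tool_pos: [0.5268, -0.1631, 0.1087]
tool_rot: [3.114, -0.009, 0.224]
contact_force: [-0.3, -7.6, -1.6]
opening: 0.0158
```

```bash
python3 goto.py
```

```text
t 17.25 tip in mount mm [ 0.06 12.01] tip z 31.2 yawerr(turn) 0.0023 rot [ 3.1137 -0.0092  0.2243] F [-0.33 -7.6  -1.6 ]
move tool x,y to y=0: [-0.09 12.  ]
F mount frame [-2.   -7.34] -1.6 torque [-1.745 -0.016 -0.021]
```

Call:
servo_tool:
  targets: "-0.2 -1.9 0.3 0; -0.2 -1.9 0.3 0"

```text
time: 17.5
tool_pos: [0.5265, -0.162, 0.1087]
tool_rot: [3.108, -0.011, 0.225]
contact_force: [0.2, -7.7, -1.6]
opening: 0.016
```

Run:
```python
from goto import *
tip=report(0)
w=grab("wrist","w8")
a=cv2.imread("pics/w8.png")[150:270,250:410]; cv2.imwrite("pics/w8z.png",cv2.resize(a,None,fx=5,fy=5,interpolation=cv2.INTER_CUBIC))
```

```text
t 17.5 tip in mount mm [ 0.06 12.66] tip z 31.2 yawerr(turn) 0.0029 rot [ 3.1081 -0.0106  0.2249] F [ 0.17 -7.7  -1.58]
move tool x,y to y=0: [-0.1  12.66]
F mount frame [-1.53 -7.55] -1.58 torque [-1.83  -0.086  0.05 ]
```

View pics/w8z.png

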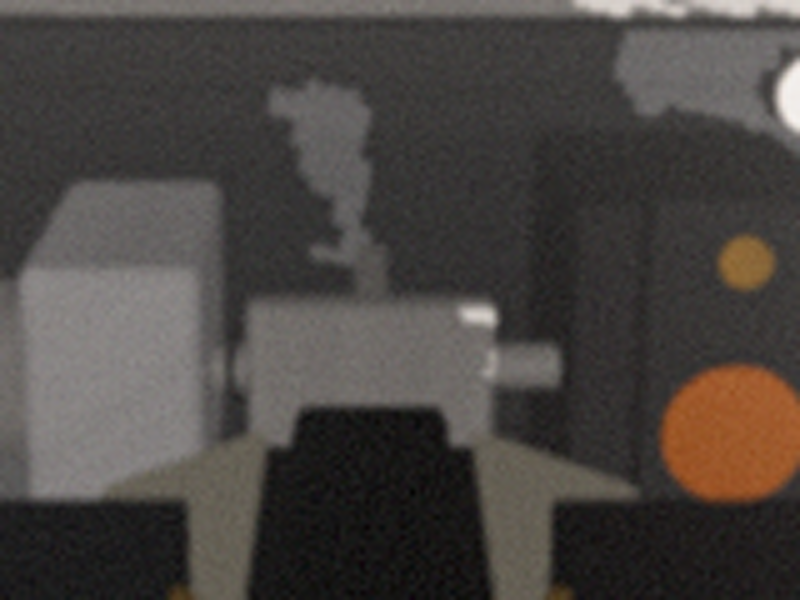

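Call:
servo_tool:
  targets: "-0.2 -2.1 0.3 0; -0.2 -2.1 0.3 0"

```text
time: 17.8
tool_pos: [0.5261, -0.1608, 0.1087]
tool_rot: [3.102, -0.012, 0.226]
contact_force: [0.8, -8.3, -3.3]
opening: 0.0156
```

```bash
python3 goto.py
```

```text
t 17.8 tip in mount mm [ 0.08 13.55] tip z 31.22 yawerr(turn) 0.0036 rot [ 3.1022 -0.0122  0.2256] F [ 0.82 -8.26 -3.3 ]
move tool x,y to y=0: [-0.12 13.54]
F mount frame [-1.02 -8.23] -3.3 torque [-1.861 -0.043  0.014]
```

Call:
servo_tool:
  targets: "-0.2 -2.1 0.4 0; -0.2 -2.1 0.4 0"

```text
time: 18.05
tool_pos: [0.5258, -0.1598, 0.1087]
tool_rot: [3.096, -0.014, 0.226]
contact_force: [0.9, -8.8, -1.8]
opening: 0.0159
```

```bash
python3 goto.py
```

```text
t 18.05 tip in mount mm [ 0.14 14.01] tip z 31.23 yawerr(turn) 0.0044 rot [ 3.0957 -0.0139  0.2264] F [ 0.95 -8.83 -1.82]
move tool x,y to y=0: [-0.2 14. ]
F mount frame [-1.02 -8.83] -1.82 torque [-1.937 -0.004 -0.067]
```

Call:
servo_tool:
  targets: "-0.2 -2.4 0.4 0; -0.2 -2.4 0.4 0"

```text
time: 18.3
tool_pos: [0.5254, -0.1584, 0.1087]
tool_rot: [3.089, -0.016, 0.227]
contact_force: [0.4, -8.5, -1.5]
opening: 0.0156
```

Run:
```python
from goto import *
report(0)
w=grab("wrist","w9")
a=cv2.imread("pics/w9.png")[150:270,250:450]; cv2.imwrite("pics/w9z.png",cv2.resize(a,None,fx=4,fy=4,interpolation=cv2.INTER_CUBIC))
```

```text
t 18.3 tip in mount mm [ 0.18 14.97] tip z 31.25 yawerr(turn) 0.0051 rot [ 3.0891 -0.0157  0.2271] F [ 0.36 -8.54 -1.48]
move tool x,y to y=0: [-0.25 14.95]
F mount frame [-1.53 -8.41] -1.48 torque [-1.95  -0.009  0.044]
```

View pics/w9z.png

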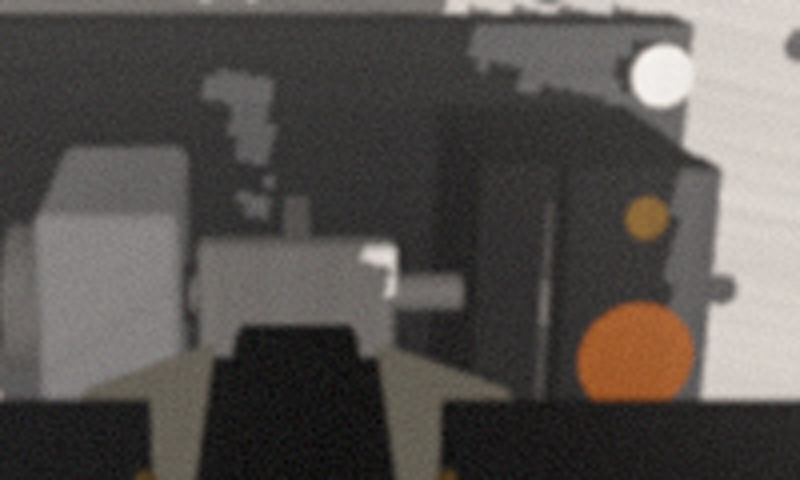

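Call:
servo_tool:
  targets: "-0.2 -2.4 0.4 0; -0.2 -2.4 0.4 0"

```text
time: 18.6
tool_pos: [0.5249, -0.1569, 0.1087]
tool_rot: [3.082, -0.017, 0.228]
contact_force: [0.5, -9.1, -1.0]
opening: 0.0158
```

```bash
cat > chk.py <<'E'
from goto import *
report(0)
w=grab("wrist")
c,q=np.cos(m[2]),np.sin(m[2])
for z in (.066,.079):
    W=np.array([[m[0]+c*dx/1e3+q*.029,m[1]+q*dx/1e3-c*.029,z] for dx in (0,18)]); print(z,proj(w,W).round(1).tolist())
hsv=cv2.cvtColor(w["color"],cv2.COLOR_RGB2HSV)
mk=((hsv[...,0]>5)&(hsv[...,0]<25)&(hsv[...,1]>140)&(hsv[...,2]>90)).astype(np.uint8); mk[:,:300]=0; mk[249:]=0
n,l,st,ce=cv2.connectedComponentsWithStats(mk)
for i in range(1,n):
    if st[i,4]>25: print(st[i],ce[i].round(1))
E
python3 chk.py
```

```text
t 18.6 tip in mount mm [ 0.22 16.06] tip z 31.27 yawerr(turn) 0.0059 rot [ 3.0825 -0.0174  0.2279] F [ 0.48 -9.13 -0.97]
move tool x,y to y=0: [-0.32 16.03]
F mount frame [-1.54 -9.01] -0.97 torque [-2.02   0.003 -0.09 ]
0.066 [[404.4, 234.3], [406.5, 205.3]]
0.079 [[411.0, 242.7], [413.4, 212.1]]
[412 203  10  10  68] [416.1 207.6]
[398 229  31  20 478] [413.1 240.1]
```

Run:
```python
from goto import *
w=grab("wrist","w10"); s=grab("scene","s10")
def f(img):
    hsv=cv2.cvtColor(img,cv2.COLOR_BGR2HSV)
    mk=((hsv[...,0]>5)&(hsv[...,0]<25)&(hsv[...,1]>140)&(hsv[...,2]>90)).astype(np.uint8); mk[:,:300]=0; mk[249:]=0
    n,l,st,ce=cv2.connectedComponentsWithStats(mk)
    return [(st[i].tolist(),ce[i].round(1).tolist()) for i in range(1,n) if st[i,4]>25]
for k in ("w1","w5","w6","w7","w8","w9","w10"): print(k,f(cv2.imread(f"pics/{k}.png")))
a=cv2.imread("pics/s10.png")[155:230,250:330]; cv2.imwrite("pics/s10z.png",cv2.resize(a,None,fx=8,fy=8,interpolation=cv2.INTER_CUBIC))
print(telemetry.observe()["contact_force"],telemetry.observe()["tool_pos"])
```

```text
w1 [([381, 141, 6, 6, 32], [383.5, 143.5]), ([373, 158, 17, 17, 220], [380.9, 166.0]), ([376, 185, 6, 6, 29], [378.6, 187.6])]
w5 [([326, 167, 20, 19, 286], [335.6, 176.0])]
w6 [([360, 177, 8, 7, 35], [363.6, 180.1]), ([352, 197, 22, 22, 392], [362.5, 207.5]), ([359, 231, 7, 7, 38], [361.8, 233.8])]
w7 [([367, 189, 8, 9, 55], [370.5, 193.2]), ([356, 213, 27, 25, 527], [369.2, 224.7])]
w8 [([394, 198, 10, 9, 65], [398.7, 202.3]), ([382, 223, 30, 26, 622], [396.3, 236.0])]
w9 [([407, 200, 9, 9, 62], [410.9, 204.1]), ([394, 226, 29, 23, 563], [408.1, 237.7])]
w10 [([409, 203, 11, 10, 72], [413.9, 207.4]), ([396, 230, 30, 19, 483], [411.0, 240.1])]
[-0.3075022  -9.16489715 -2.67503084] [ 0.52492238 -0.15685656  0.10869106]
```

View pics/s10z.png

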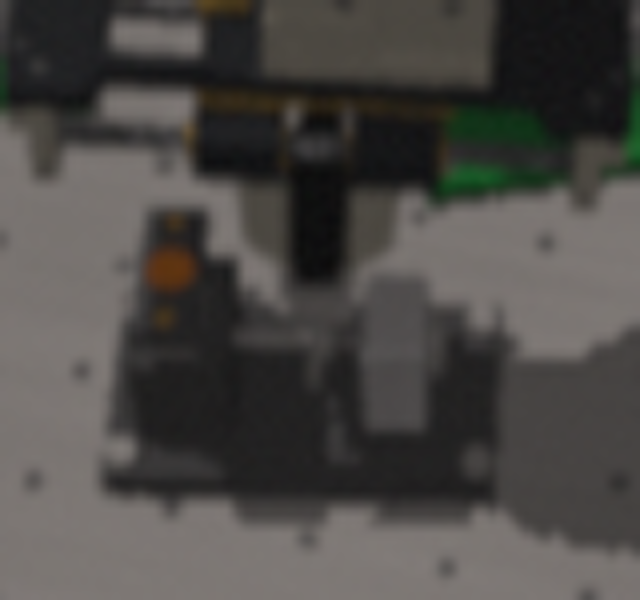

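Call:
servo_tool:
  targets: "0 0 0 0; 0 0.5 0 0; 0 1 0 0; 0 1 0 0; 0 1.5 0 0; 0 1.5 0 0; 0 1.5 0 0; 0 1.5 0 0"

```text
time: 19.75
tool_pos: [0.5275, -0.1674, 0.1099]
tool_rot: [3.079, -0.018, 0.228]
contact_force: [-0.3, -0.1, -0.2]
opening: 0.0157
```

```bash
python3 goto.py 3
```

```text
t 19.75 tip in mount mm [0.49 4.96] tip z 32.54 yawerr(turn) 0.0063 rot [ 3.0788 -0.0184  0.2283] F [-0.29 -0.09 -0.19]
move tool x,y to y=3: [-0.5   1.95]
F mount frame [-0.31 -0.03] -0.19 torque [0.024 0.047 0.036]
```

Call:
servo_tool:
  targets: "-0.7 0.5 -3 0; 0 0.3 -5 0; 0 0.5 -8 0; 0 0.6 -10 0; 0 1 -15 0; 0 1.2 -20 0; 0 1 -15 0; 0 0 0 0"

```text
time: 20.75
tool_pos: [0.5261, -0.1682, 0.1934]
tool_rot: [3.077, -0.021, 0.228]
contact_force: [0.6, 0.4, -0.2]
opening: 0.0158
```

Run:
```python
from goto import *
report(0)
w=grab("wrist","w11"); s=grab("scene","s11")
a=cv2.imread("pics/s11.png")[130:230,240:340]; cv2.imwrite("pics/s11z.png",cv2.resize(a,None,fx=6,fy=6,interpolation=cv2.INTER_CUBIC))
a=cv2.imread("pics/w11.png")[110:290,220:440]; cv2.imwrite("pics/w11z.png",cv2.resize(a,None,fx=3.3,fy=3.3,interpolation=cv2.INTER_CUBIC))
```

```text
t 20.75 tip in mount mm [-0.88  4.28] tip z 116.01 yawerr(turn) 0.0064 rot [ 3.0769 -0.0215  0.2284] F [ 0.59  0.45 -0.16]
move tool x,y to y=0: [0.85 4.28]
F mount frame [0.67 0.31] -0.16 torque [0.06  0.007 0.071]
```

View pics/s11z.png

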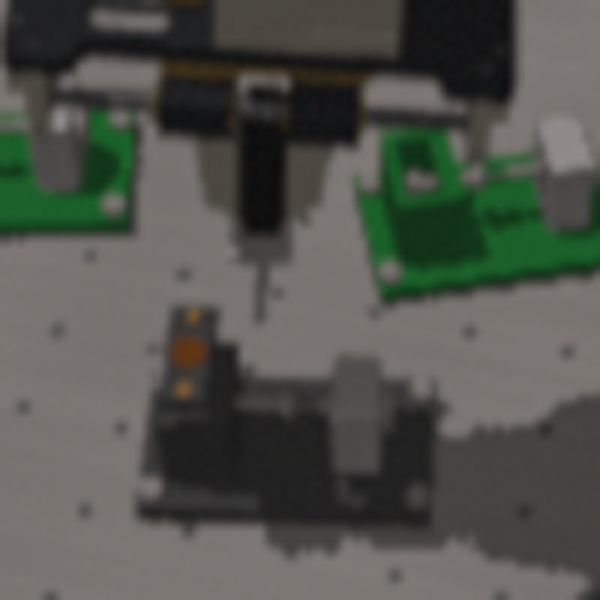

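View pics/w11z.png

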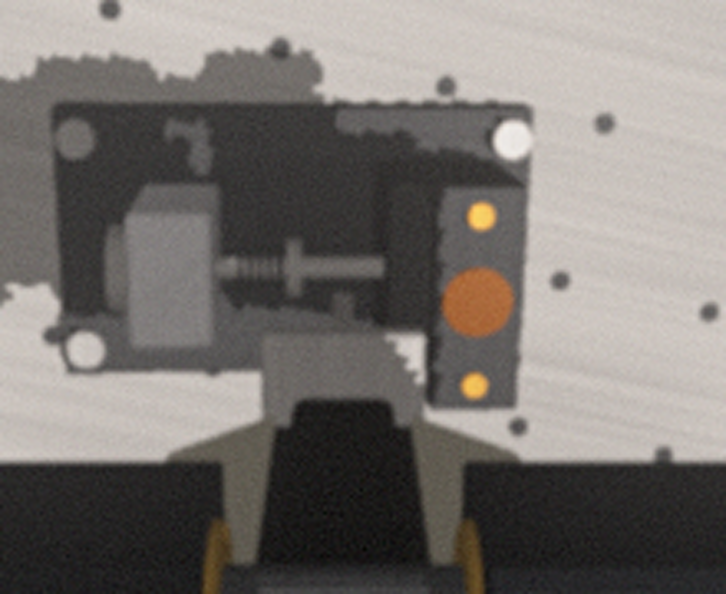

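Call:
servo_tool:
  targets: "4 -13 -2 0; 8 -26 -2 0; 11 -34 -2 0; 11 -34 -2 0; 11 -34 -2 0; 11 -34 -2 0; 11 -34 -2 0; 10 -32 -2 0; 6 -20 -1 0; 3 -10 -1 0.07; 0 0 0 0.13; 0 0 0 0.13; 0 0 0 0.13; 0 0 0 0.12; 0 0 0 0.06; 0 0 0 0"

```text
time: 22.85
tool_pos: [0.5382, 0.1393, 0.1842]
tool_rot: [3.098, -0.031, -0.426]
contact_force: [0.3, 0.4, -1.8]
opening: 0.0157
```

```bash
cat > rk.py <<'E'
from h import *
rk=np.array([.5515,.1746,-.413])
def rep(ox=-1.8,oy=-.4):
    s=telemetry.observe(); T=pose()
    R0=Ro.from_euler("xyz",[-3.135,-.0125,-.416]).as_matrix(); dn=R0.T@np.array([0,0,-1.])
    o=(T@np.array([ox/1e3,oy/1e3,.0295,1]))[:3]; tip=o+T[:3,:3]@dn*.048
    c,q=np.cos(rk[2]),np.sin(rk[2]); Rm=np.array([[c,q],[-q,c]])
    print("t",round(s["time"],2),"guard",(Rm@(o[:2]-rk[:2])*1e3).round(2),(o[2]*1e3).round(2),"tip",(Rm@(tip[:2]-rk[:2])*1e3).round(2),(tip[2]*1e3).round(2),"yawerr(turn)",round(s["tool_rot"][2]+.416,4),"rot",s["tool_rot"].round(3),"F",s["contact_force"].round(2))
if __name__=="__main__": rep()
E
python3 rk.py
```

```text
t 22.85 guard [  1.12 -38.54] 154.66 tip [  1.99 -40.98] 106.73 yawerr(turn) -0.0096 rot [ 3.098 -0.031 -0.426] F [ 0.3   0.39 -1.77]
```

Call:
servo_tool:
  targets: "-0.5 -10 0 -0.01; -0.5 -14 0 0; -0.5 -10 0 0; 0 -2 0 0; 0 0 0 0"

```text
time: 23.48
tool_pos: [0.5519, 0.1767, 0.1816]
tool_rot: [3.097, -0.03, -0.411]
contact_force: [-0.7, -0.3, -0.2]
opening: 0.0156
```

Run:
```python
from rk import *
rep()
w=grab("wrist","w12")
np.savez("w12.npz",**{k:w[k] for k in("K","R","t")})
a=cv2.imread("pics/w12.png")[40:290,230:430]; cv2.imwrite("pics/w12z.png",cv2.resize(a,None,fx=2.4*1.25,fy=2.4,interpolation=cv2.INTER_CUBIC) if 0 else cv2.resize(a,None,fx=2.4,fy=2.4,interpolation=cv2.INTER_CUBIC))
# predicted well/rack features
c,q=np.cos(rk[2]),np.sin(rk[2])
for n,X in (("slot corners",[(15.5,6.5,60),(15.5,-6.5,60),(-15.5,-6.5,60)]),("spguard",[(90,13,65),(90,-13,65),(50,-13,65),(50,13,65)]),("rack",[(105,32,60),(105,-32,60)])):
    W=np.array([[rk[0]+(c*x-q*y)/1e3,rk[1]+(q*x+c*y)/1e3,z/1e3] for x,y,z in X]); print(n,((proj(w,W)-[230,40]+.4)*2.4).round(0).tolist())
```

```text
t 23.48 guard [-1.36  1.13] 152.1 tip [-0.53 -1.33] 104.17 yawerr(turn) 0.0054 rot [ 3.097 -0.03  -0.411] F [-0.72 -0.29 -0.16]
slot corners [[197.0, 337.0], [236.0, 337.0], [236.0, 426.0]]
spguard [[174.0, 99.0], [260.0, 100.0], [258.0, 233.0], [176.0, 233.0]]
rack [[111.0, 48.0], [321.0, 50.0]]
```

View pics/w12z.png

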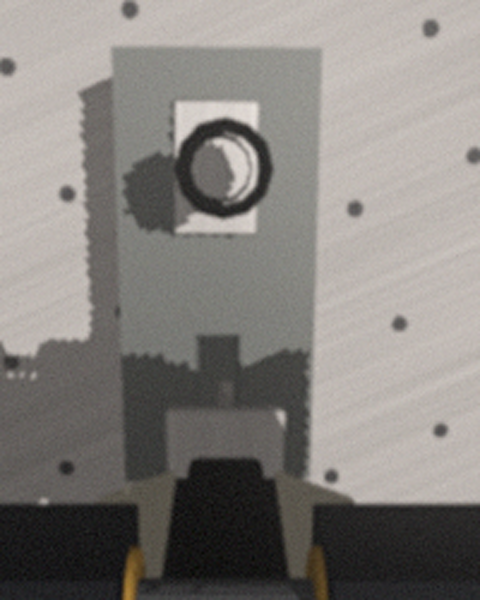

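Call:
servo_tool:
  targets: "-0.2 -0.4 8 -0.003; -0.2 -0.6 12 0; -0.2 -0.5 10 0; 0 -0.2 5 0; 0 0 0 0"

```text
time: 24.15
tool_pos: [0.5517, 0.1754, 0.1433]
tool_rot: [3.096, -0.028, -0.409]
contact_force: [0.1, -0.0, -1.2]
opening: 0.0158
```

```bash
python3 rk.py
```

```text
t 24.15 guard [-1.11 -0.16] 113.81 tip [-0.36 -2.69] 65.88 yawerr(turn) 0.007 rot [ 3.096 -0.028 -0.409] F [ 0.11 -0.03 -1.15]
```

Call:
servo_tool:
  targets: "0 -1.5 2 0.007; -0.1 -0.5 8 0; -0.1 -0.5 10 0; -0.1 -0.5 10 0; 0 -0.3 7 0; 0 0 0 0"

```text
time: 24.9
tool_pos: [0.5532, 0.1767, 0.1036]
tool_rot: [3.096, -0.028, -0.416]
contact_force: [-0.0, -0.2, -0.2]
opening: 0.0158
```

```bash
python3 rk.py
```

```text
t 24.9 guard [-0.24  1.67] 74.08 tip [ 0.52 -0.84] 26.16 yawerr(turn) -0.0003 rot [ 3.096 -0.028 -0.416] F [-0.02 -0.19 -0.25]
```

Call:
servo_tool:
  targets: "0 0 5 0; 0 -0.3 4 0; 0 0 2 0; 0 0 0 0"

```text
time: 25.4
tool_pos: [0.5538, 0.1764, 0.0924]
tool_rot: [3.096, -0.029, -0.416]
contact_force: [-0.0, -0.4, -0.7]
opening: 0.0157
```

```bash
python3 rk.py
```

```text
t 25.4 guard [0.48 1.67] 62.87 tip [ 1.28 -0.81] 14.94 yawerr(turn) -0.0004 rot [ 3.096 -0.029 -0.416] F [-0.   -0.36 -0.7 ]
```

Call:
servo_tool:
  targets: "0 0 1 0; 0 0 0.7 0; 0 0 0.5 0; 0 0 0 0"

```text
time: 25.9
tool_pos: [0.5541, 0.1764, 0.0905]
tool_rot: [3.097, -0.03, -0.416]
contact_force: [-0.2, 0.1, -0.7]
opening: 0.0155
```

```bash
python3 rk.py
```

```text
t 25.9 guard [0.76 1.74] 60.94 tip [ 1.6  -0.72] 13.01 yawerr(turn) -0.0004 rot [ 3.097 -0.03  -0.416] F [-0.2   0.15 -0.73]
```

Call:
servo_tool:
  targets: "-0.8 1.2 0 0; 0 0 0.3 0; 0 0 0 0"

```text
time: 26.28
tool_pos: [0.5528, 0.1755, 0.0903]
tool_rot: [3.097, -0.03, -0.416]
contact_force: [0.2, 0.3, -0.3]
opening: 0.0155
```

```bash
python3 rk.py
```

```text
t 26.27 guard [-0.08  0.44] 60.74 tip [ 0.76 -2.02] 12.81 yawerr(turn) -0.0004 rot [ 3.097 -0.03  -0.416] F [ 0.2   0.28 -0.32]
```

Call:
servo_tool:
  targets: "0 0 0 0; 0 0 0 0; 0 0 0 0; 0 0 0 0; 0 0 0 0; 0 0 0 0"
  hand: 0.7
  squeeze: 10

```text
time: 27.02
tool_pos: [0.5531, 0.1756, 0.0906]
tool_rot: [3.097, -0.031, -0.416]
contact_force: [-0.0, -0.5, -0.8]
opening: 0.0638
```

Call:
servo_tool:
  targets: "0 0 -5 0; 0 -0.5 -12 0; 0 -1 -25 0; 0 -1 -35 0; 0 -1 -35 0; 0 0 -20 0; 0 0 0 0; 0 0 0 0"

```text
time: 28.02
tool_pos: [0.5531, 0.1865, 0.2308]
tool_rot: [3.1, -0.033, -0.416]
contact_force: [-0.5, -1.0, -0.1]
opening: 0.0642
```

Run:
```python
from h import *
w=grab("wrist","w13"); s=grab("scene","s13"); t=grab("top","t13")
np.savez("w13.npz",**{k:w[k] for k in("K","R","t")})
a=cv2.imread("pics/w13.png")[40:240,220:440]; cv2.imwrite("pics/w13z.png",cv2.resize(a,None,fx=3,fy=3,interpolation=cv2.INTER_CUBIC))
b=cv2.imread("pics/s13.png")[150:280,240:440]; cv2.imwrite("pics/s13z.png",cv2.resize(b,None,fx=4,fy=4,interpolation=cv2.INTER_CUBIC))
x=telemetry.observe(); print(x["time"],x["tool_pos"],x["contact_force"],x["opening"])
```

```text
28.175 [0.55311598 0.18638398 0.2302972 ] [0.17709328 0.41216465 0.56987093] 0.06425131477180523
```

View pics/w13z.png

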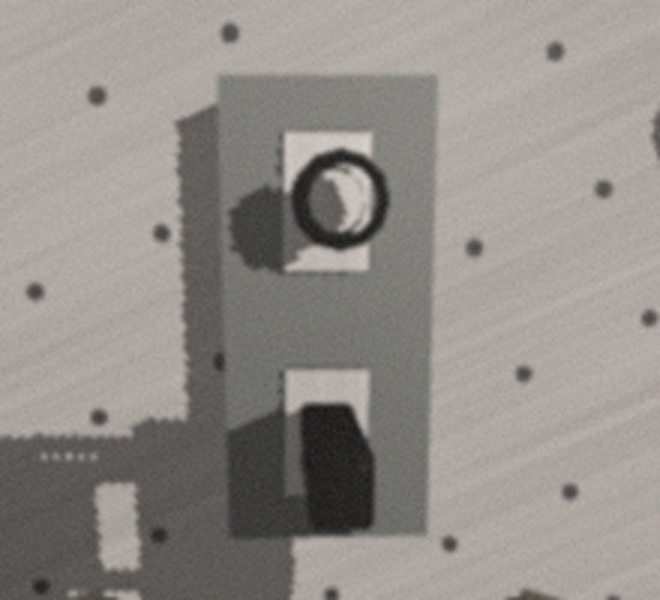

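View pics/s13z.png

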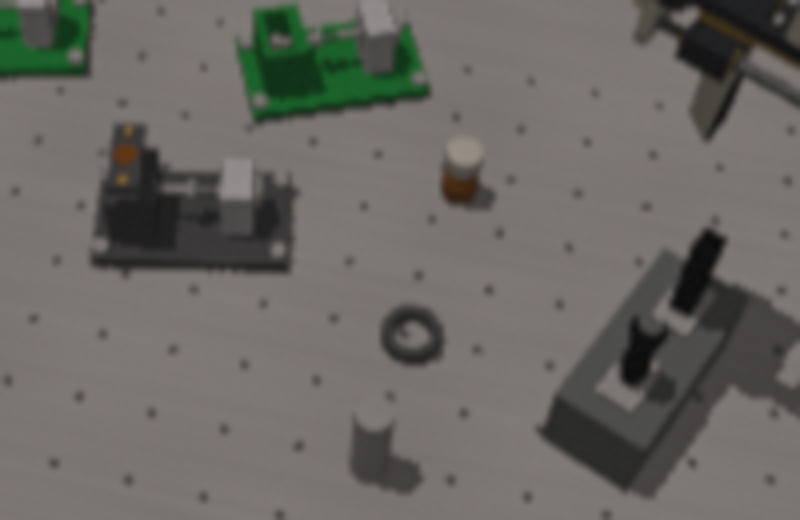

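Run:
```python
from fit import *
w=dict(np.load("w13.npz"))
c=lambda x,y:(220+x/3-.4,40+y/3-.4)
rk=np.array([.5515,.1746,-.413]); C,q=np.cos(rk[2]),np.sin(rk[2])
for n,(u,v),z,loc in (("guardL",(286,370),.065,(20,13)),("guardR",(369,370),.065,(20,-13)),("spL",(285,132),.065,(90,13)),("spR",(372,132),.065,(90,-13)),("rackTL",(219,75),.06,(105,32)),("handleBL",(310,532),.135,(-10,8)),("handleBR",(374,528),.135,(-10,-8))):
    X=ray(w,*c(u,v),z); d=X[:2]-rk[:2]; print(n,(np.array([C*d[0]+q*d[1],-q*d[0]+C*d[1]])*1e3).round(1),"expected",loc)
s=grab("scene"); t=grab("top","t14")
def amb(p,box):
    im=p["color"]; hsv=cv2.cvtColor(im,cv2.COLOR_RGB2HSV); x0,y0,x1,y1=box
    mk=((hsv[...,0]>3)&(hsv[...,0]<25)&(hsv[...,1]>120)).astype(np.uint8); k=np.zeros_like(mk); k[y0:y1,x0:x1]=mk[y0:y1,x0:x1]
    n,l,st,ce=cv2.connectedComponentsWithStats(k); i=1+np.argmax(st[1:,4]); return ce[i]
a=amb(s,(260,170,285,205)); b=amb(t,(340,180,365,200)); print(a,b,tri([(s,*a),(t,*b)]))
print(telemetry.observe()["time"])
```

```text
guardL [20.3 12.8] expected (20, 13)
guardR [ 20.1 -12.6] expected (20, -13)
spL [89.4 12.4] expected (90, 13)
spR [ 89.4 -12.8] expected (90, -13)
rackTL [105.4  31.1] expected (105, 32)
handleBL [-9.6  8.5] expected (-10, 8)
handleBR [-8.8 -7.4] expected (-10, -8)
[270.85714286 188.19047619] [351.11111111 188.72222222] (array([ 0.53768901, -0.20617882,  0.08056958]), np.float64(0.0004112471491080072))
28.275
```

Every check agrees. The fork's guard is within 0.5 mm of its pick-up place and upright, the carrier's top is at about 80 mm (79 expected), and the gripper is clear, so I'm handing in.

```bash
python3 -c "
from cell import robot
print(robot.hand_in())"
```

```text
the job is handed in; nothing more can be done
None
```

The carrier is up and free, the forked tool is back in its rack, and the job is handed in at about 28 s of the 54 s allowed.

- **Pick-up:** I took the flat-handled fork from the rack well nearer the robot, gripping it by its y faces. The round, waisted handle in the other well was the spatula, which I left alone.
- **Release:** I lowered the fork over the bar of the grey mount, with no contact until it reached the collar, whose near face is at about y = +11 mm. I then pushed in small steps. The highest reaction I read was about 9.5 N in total (the readings carry roughly 0.7 N of noise), against the 13 N limit. The scene camera showed the carrier pop up.
- **Return:** I let the bar spring back, lifted the fork clear and hung it in the well it came from.

**Last checks**
- **Fork:** the guard is within about 0.5 mm of its original position and lies flat. The handle stands upright to within about 1 mm at its top.
- **Carrier:** its amber window triangulates to a height of 80.6 mm, against 79 mm expected, within the roughly 2 mm camera calibration.
- **Surroundings:** the spatula, green look-alikes and bystanders that show in the last pictures look undisturbed, and the gripper was clear of everything.

**Two things were off**
- **Tilt:** the push tilted the tool by up to about 4°, and it could not be straightened. I re-aimed for it when hanging the fork, and the fork settled flat once let go.
- **Scene camera:** before the insertion, the fork tip looked about 2.5 px lower in the scene camera than predicted. The wrist camera agreed with the prediction, so I went by that.

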